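# Fit a new spool on the picture-wire reel

### The job

The sprung drum of the picture-wire reel is still wound up: first lift the red pawl clear of the teeth and hold it up until the drum has run right back to its stop, then let the pawl down onto the teeth again. Now fit the full spool upright on the spindle: lower it, do not let it fall, and turn it until the drive pin enters one of its slots and it sits fully home, with the drum still run back and the pawl down. Leave the empty spool, the pot and the cup where they are.

Things in the scene. Friction and masses are not known exactly. Their poses are not given: they have to be found in the camera images.
- stand: Reel stand fixed to the table: grey base plate 190 x 170 x 10 mm, blue spring case, and on one axis the drum and the spindle. Origin on that axis at table height, z up. The pawl lies along its x axis on its -y side: nose on the teeth at x 0, y -58 mm, hinge bracket at x +77 mm, 82 mm high. A wire-guide post 95 mm high stands at x -73, y +45 mm.
- spindle_tip (a point): Tip of the fixed upright steel spindle, on the stand's axis, 152 mm above the table. The spindle is 18 mm thick; its top 18 mm taper to 6 mm.
- platform (a point): Centre of the blue platform (72 mm across) on top of the drum, on the axis, 56 mm above the table; the spool sits on it. One brass drive pin, 9 mm thick with a bevelled top, stands 11 mm up out of it, 23 mm from the axis. Which way the pin stands differs from time to time and is not reported, nor do this point's axes show it: look or feel for it.
- drum (a joint): Turn of the drum (disc 136 mm across, 18 saw teeth 7 mm high on its rim, crests 53 mm above the table), rad. 0: run back to its stop; grows as it is wound clockwise from above. A spring (0.09 N m at 0, 0.15 at 1 rad) and damper turn it back in 1 to 2 s. The pawl catches it turning back. At 0 the stop holds it against anticlockwise turning; clockwise only the spring resists.
- pawl (a joint): Angle of the red pawl, rad, growing as its nose is lifted. 0: nose at the foot of the teeth; up to 0.10 it rests on the slope of a tooth; above 0.13 it is clear of them; limit 0.9. It falls back by its own weight (about 1 N at the handle; up to 4 N to lift it while it holds the drum).
- pawl_grip (a point): Middle of the pawl's handle: a level yellow round bar, 14 mm thick, 52 mm long, along the stand's y, standing out from the nose away from the drum. With the pawl down it is at x 0, y -112 mm of the stand, 66 mm above the table, with only the table and plate edge beneath; it swings about a hinge pin parallel to it at x +77, 74 mm above the table.
- spool: Full spool, brass-coloured wire (55 mm across) on a black spool, upright, 0.4 to 0.65 kg. Origin: centre of its underside, z along its axis. 80 mm high, flanges 66 mm across and 12 mm thick, bore 21 mm. Home, its underside is 56 mm above the table; standing on the pin, 67 mm.
- slot (a point): Middle of one of the spool's drive slots, in its lower flange's underside, 23 mm from its axis along the spool's x. Each flange has three such kidney slots right through it, 120 degrees apart, 17 to 28 mm off the axis and 33 degrees wide: the pin enters within about 5 degrees of a slot's middle. The slots in the upper flange stand above those below.
- empty_spool: Empty spool of the same form with a bare white core 33 mm thick between grey flanges; not to be used. Origin: centre of its underside.
- pot: Terracotta pot 102 mm across, 95 mm high, with brushes and pens up to 200 mm high. Origin: centre of its underside.
- cup: Paper coffee cup with black lid, 82 mm across, 100 mm high. Origin: centre of its underside.
Not all that is in view belongs to the job. Leave any blue or pink look-alike of the spool alone.

How it is judged:
On the way, in this order (a step that is already met when the one before it is completed fails the run):
1. the pawl is held clear of the teeth and the drum has run back to its stop (value of joint pawl above 0.13 rad and value of joint drum below 0.06 rad), for 0.1 s.
2. the pawl rests on the teeth again, let go (value of joint pawl below 0.125 rad and value of joint drum below 0.15 rad and contact force between the fingers and pawl below 0.3 N), for 0.2 s.
3. the full spool is on the spindle, fully home on the platform with the pin in a slot (z of spool in the frame of stand below 0.06 m and horizontal distance between spool and stand below 0.005 m and angle between spool's own z axis and vertical below 0.06 rad), for 0.2 s.
At the end, for the whole second after the job is handed in: The full spool stands upright (within 3.4 degrees) on the spindle, within 5 mm of its axis, its underside on the platform to within 4 mm (so the drive pin is in a slot), at rest and let go; the drum is within 0.15 rad of its stop; the pawl rests on the teeth (below 0.125 rad) (all of step 3 and z of spool in the frame of stand above 0.052 m and value of joint drum below 0.15 rad and value of joint pawl below 0.125 rad and linear speed of spool below 0.02 m/s); the robot touches nothing.
It fails at once if the spool falls down the spindle (faster than 0.65 m/s) (horizontal distance between spool and stand below 0.012 m and linear speed of spool above 0.65 m/s).
It fails at once if the empty spool is moved more than 40 mm or tipped (distance of empty_spool from where it was at the start of the episode above 0.04 m or angle between empty_spool's own z axis and vertical above 0.5 rad).
It fails at once if the pot or the cup is moved more than 40 mm or tipped (distance of any of pot, cup from where it was at the start of the episode above 0.04 m or angle between any of pot, cup's own z axis and vertical above 0.5 rad).
It also fails if it takes over 64 s, if anything falls off the work surface, if the arm or the gripper's body presses on something with over 40 N, if the wrist force passes 120 N, or if a joint passes its speed limit or range.

### The arm

A 6-joint arm with a two-finger parallel gripper is mounted at the origin on the work surface. World frame = base frame: x ahead of the robot, y to its left, z up, the work surface at z = 0. Lengths are in m, angles in rad, forces in N, time in s.
With the tool pointing down it reaches from about 0.375 to 0.9 m from the base axis. Payload 3.1 kg.
Tool frame: the origin (TCP) lies midway between the tips of the shut fingers; the grasp point (between the pads) lies 19 mm behind it; x points along the fingers, z is the direction in which the jaws open and shut, and the axes are right-handed (so a half turn about x gives the same grasp; the last joint's range is limited). The gripper opens to 85 mm and grips with 20 to 120 N. Pads are 22 mm wide; open, the fingers measure 114 mm over their backs; the gripper's body (76 mm by 85 mm) begins 54 mm behind the grasp point. The pads swing forward as they close: fully open they stand 13 mm farther back than shut.
Start: joints at [-1.49, 0.527, 1.433, -0, 1.181, -0.178], TCP at [0.161, -0.604, 0.231] pointing down, gripper open.
Joint ranges: [-3.08, 3.08], [-0.75, 2.2], [0.22, 2.44], [-1.43, 4.57], [0, 2.65], [-2.85, 2.85]. Speed limits (rad/s): [2.79, 2.79, 3.14, 3.14, 3.14, 3.14].

### API

Orientations are given as a unit quaternion [x, y, z, w].
In Python, from station import status, snapshot, camera_params, ticket gives the robot as it stands.
- The arm moves only by the tool arm_command, never from a script. Its argument "series" is a list that holds one entry, the list of rows, each a list of 4 numbers: the shift along the tool's x, y, z in mm, then the turn about the tool's x in rad. A call has 1 to 10 rows; each row shifts and turns the commanded pose from where the row before left it, along the tool's axes as they then stand; what a row does not reach is not made up. A row lasts 1/10 s, in which the tool goes at most 50 mm and 8.59 degrees, less where a joint would pass 70% of its speed; a pose out of reach is approached as far as the arm can. A call is refused whole if a number of a shift passes 50 or a number of a turn 0.15, either way. A call with a gripper value outside its range is refused whole. "jaw" is the opening in per cent of the stroke, from 0 (shut) to 100 (fully open), set as the call begins (left out, the last holds). The fingers move at their own pace and stop on an object; "force" is the grip in N (left out, the last holds). Time passes only in rows, so rows that do not move let the fingers close. It gives the time, the measured TCP pose, the force and the opening at its end, in the units of the state.
- status.sense(): the state, without advancing time (a new reading comes with each control period).
- snapshot(name): name is "scene" or "top"; returns the picture (420x560x3 uint8, red, green, blue); there is no depth.
- camera_params(name): a dict with "fovy" (degrees; the focal length in pixels is half the picture's height over the tangent of half this angle, whatever the lens; pixels are square), "cx", "cy" (the principal point, pixels), "k1" (the pictures are not rectified: a ray, as slopes to the right and down, at radius r is drawn at 1 + k1 r^2 times it, then the intrinsics apply), "extrinsics" (4x4, takes a point from camera to world coordinates). Camera axes: x right, y down, z forward; pixel columns grow to the right and rows downward; lengths in m; the calibration is good to about 2 mm. A picture is of the moment at which its call begins. camera_params takes no time and is no camera call.
- ticket.sign_off(): hands the job in, once; it reports no verdict.
The state is a dict: "t": time; "q": joint angles; "qd": joint speeds; "tau": joint torques, N m; "tcp_pos": TCP position; "tool_rot": TCP orientation; "force": force on the tool from outside, world axes, zero at the start; "ft_torque": the same for the moment, N m; "finger_gap": opening from 0.0 (shut) to 1.0 (fully open).
Only numpy, scipy, OpenCV 4.12 (cv2) and the standard library are available. Lean on these libraries where they do the work, as an engineer would, in place of code of your own. Each camera call takes 0.05 s, during which the arm holds its last target. There are 200 camera calls.

## Working session

There is one attempt and no reset: what is moved stays moved. The work goes in short steps, Python scripts to look and compute and a tool call to move; the robot and the scene stay as the last step left them, time stands still between calls to the robot, and variables do not carry over. Pictures are saved under pics/ and viewed, about 8 in all and at most 12, crops included, and the job is handed in when it is done.

Besides the shell and the picture viewer there is one more tool, called after "Request:" by a JSON object that holds its "method" and its "body", one argument or row to a line. arm_command: Moves the arm, as the interface text tells. Its arguments: {"type":"object","properties":{"series":{"type":"array"},"jaw":{"type":"number"},"force":{"type":"number"}},"required":["series"]}

```bash
ls; mkdir -p pics; cat > h.py <<'E'
import numpy as np, cv2
from station import status, snapshot, camera_params, ticket
def P(n):
    c=camera_params(n); f=210/np.tan(np.radians(c['fovy'])/2)
    K=np.array([[f,0,c['cx']],[0,f,c['cy']],[0,0,1.]]); return K,np.array([c['k1'],0,0,0,0.]),np.array(c['extrinsics'])
def ray(n,uv):
    K,d,E=P(n); s=cv2.undistortPoints(np.array(uv,float).reshape(-1,1,2),K,d)[:,0]
    r=np.c_[s,np.ones(len(s))]@E[:3,:3].T; return E[:3,3],r
def onz(n,uv,z):
    o,r=ray(n,uv); return o+r*((z-o[2])/r[:,2])[:,None]
def proj(n,X):
    K,d,E=P(n); R=E[:3,:3].T
    return cv2.projectPoints(np.array(X,float).reshape(-1,1,3),cv2.Rodrigues(R)[0],-R@E[:3,3],K,d)[0][:,0]
def save(n,name,box=None,s=1):
    im=snapshot(n); cv2.imwrite('pics/raw_'+name,im[:,:,::-1])
    if box: im=im[box[1]:box[3],box[0]:box[2]]
    im=cv2.resize(im,None,fx=s,fy=s,interpolation=cv2.INTER_CUBIC); cv2.imwrite('pics/'+name,im[:,:,::-1])
E
python3 - <<'E'
from h import *
for n in ('scene','top'):
    save(n,n+'1.png',s=1.42); print(camera_params(n))
print(status.sense())
E
```

```text
pics
{'fovy': 50.726741253908884, 'cx': 277.2530899036198, 'cy': 214.2742771738445, 'k1': -0.05608852697492541, 'extrinsics': array([[ 0.34650114,  0.79380623, -0.49980859,  1.11071143],
       [ 0.93802979, -0.28975519,  0.1901106 , -0.2223969 ],
       [ 0.00608885, -0.53470889, -0.8450144 ,  0.9948067 ],
       [ 0.        ,  0.        ,  0.        ,  1.        ]])}
{'fovy': 53.01638988546536, 'cx': 277.46208189755407, 'cy': 210.02940054375063, 'k1': -0.009300145458184533, 'extrinsics': array([[ 0.02301594, -0.99068999,  0.1341775 ,  0.43968904],
       [-0.99972879, -0.02233064,  0.00661038, -0.0206245 ],
       [-0.00355257, -0.13429325, -0.99093527,  1.08250914],
       [ 0.        ,  0.        ,  0.        ,  1.        ]])}
{'t': 0.1, 'q': array([-1.48949463e+00,  5.28357938e-01,  1.43374569e+00,  2.62716049e-05,
        1.18136642e+00, -1.78477980e-01]), 'qd': array([-0.00059189, -0.00162939, -0.00291727,  0.0004552 , -0.00118897,
       -0.00032096]), 'tau': array([-4.30051550e-04, -4.43305492e+01, -1.78585625e+01, -2.95522004e-04,
        3.87198743e-03,  1.67212910e-06]), 'tcp_pos': array([ 0.16054034, -0.60339285,  0.23044989]), 'tool_rot': array([ 0.4315256 ,  0.56098778, -0.43053088,  0.5601085 ]), 'force': array([ 0.09978682,  0.61863835, -0.01865283]), 'ft_torque': array([0.02728298, 0.0299523 , 0.01249737]), 'finger_gap': 0.9956773684828277}
```

View pics/scene1.png

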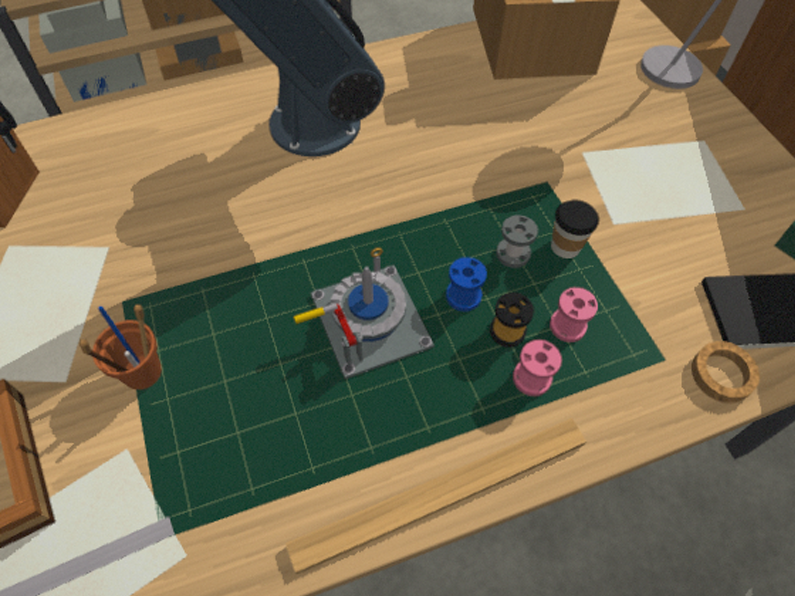

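View pics/top1.png

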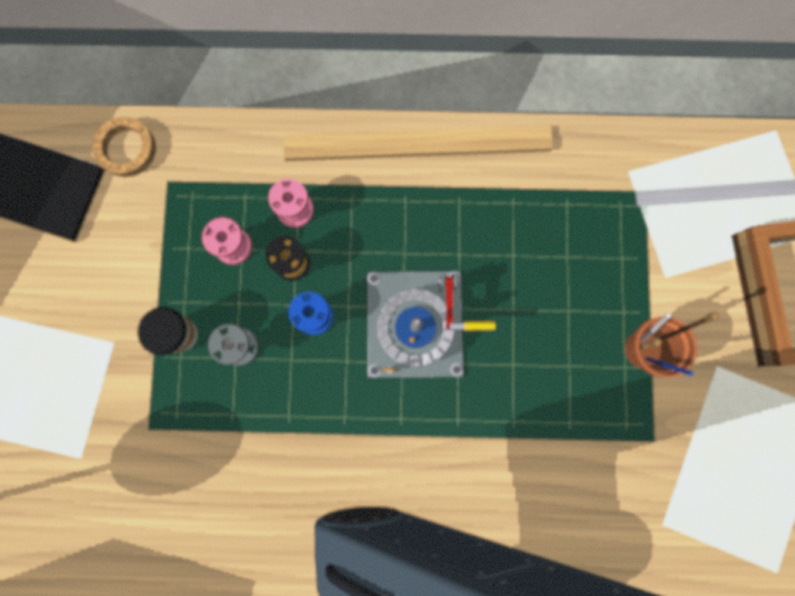

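The scene view shows these candidates: a blue spool (467,283), pink spools (541,367 and 575,313), the grey empty spool (517,240), and a black spool with brass wire (513,318). The black and brass one fits "full spool"; I'll confirm it in an enlarged crop. The stand is at (367,305), with its yellow handle at (310,315).

```bash
python3 - <<'E'
from h import *
t=cv2.imread('pics/raw_top1.png'); s=cv2.imread('pics/raw_scene1.png')
def up(im,x,y,w,h,k): return cv2.resize(im[y:y+h,x:x+w],None,fx=k,fy=k,interpolation=cv2.INTER_CUBIC)
a=np.hstack([up(t,180,155,50,50,7.5),up(t,250,185,80,80,4.6875)])
b=np.hstack([up(s,335,195,50,50,7.5),up(s,215,170,80,80,4.6875)])
h=np.vstack([a,b])
cv2.imwrite('pics/crop1.png',cv2.resize(h,None,fx=.79,fy=.79))
for n,im in (('top',t),('scene',s)):
    hsv=cv2.cvtColor(im,cv2.COLOR_BGR2HSV)
    m=cv2.inRange(hsv,(22,180,150),(33,255,255)); k,l,st,c=cv2.connectedComponentsWithStats(m)
    for i in range(1,k):
        if st[i,4]>25: print(n,'yellow',st[i],c[i],onz(n,[c[i]],.066), cv2.minAreaRect(np.argwhere(l==i)[:,::-1].astype(np.float32)))
    m=cv2.inRange(hsv,(100,180,60),(125,255,255)); k,l,st,c=cv2.connectedComponentsWithStats(m)
    for i in range(1,k):
        if st[i,4]>100: print(n,'blue',st[i],c[i],onz(n,[c[i]],.056))
    m=cv2.inRange(im,(0,0,0),(45,45,45)); k,l,st,c=cv2.connectedComponentsWithStats(m)
    for i in range(1,k):
        if 60<st[i,4]<2500: print(n,'black',st[i],c[i],onz(n,[c[i]],.08))
# plate bolts (top, corner approx) on z=.010
p=np.array([[374,279],[456,278],[457,370],[374,371]])/1.42
print(onz('top',p,.014))
E
```

```text
top yellow [328 227  21   6 107] [337.39252336 229.14953271] [[ 0.53390352 -0.15995705  0.066     ]] ((338.0, 229.5), (5.0, 20.0), 90.0)
top blue [203 206  32  30 697] [218.30272597 220.37015782] [[0.54981229 0.13076574 0.056     ]]
top black [188 167  12  14  83] [194.06024096 173.27710843] [[0.66112126 0.19112236 0.08      ]]
top black [205 168  11  16  78] [209.46153846 176.52564103] [[0.6538836  0.15323332 0.08      ]]
top black [192 182  13  11  61] [198.72131148 187.6557377 ] [[0.62582075 0.17804108 0.08      ]]
top black [ 99 217  32  32 580] [115.55       232.04482759] [[0.51356508 0.37211752 0.08      ]]
top black [229 358  52  11 357] [254.39215686 362.81232493] [[0.22074887 0.03081901 0.08      ]]
top black [265 366 107  38 989] [317.60364004 385.55308392] [[ 0.1742368  -0.11461017  0.08      ]]
top black [230 398  38  22 193] [245.79274611 409.82901554] [[0.11770831 0.0472048  0.08      ]]
top black [356 399  77  21 670] [392.60298507 411.08656716] [[ 0.12274079 -0.28472585  0.08      ]]
scene yellow [207 217  21   9  76] [217.36842105 220.93421053] [[ 0.52903969 -0.15842
[... 884 characters left out ...]
56772] [[0.50496947 0.37611493 0.08      ]]
scene black [ 524  193   36   49 1439] [544.11396803 215.61570535] [[0.80239839 0.60953555 0.08      ]]
scene black [495 196  18  44 155] [503.31612903 218.68387097] [[0.77356032 0.50445998 0.08      ]]
scene black [348 205  28  26 457] [361.86214442 217.80962801] [[0.64998466 0.17380522 0.08      ]]
scene black [343 225  28  21 141] [353.85815603 238.29787234] [[0.6950719  0.13061087 0.08      ]]
scene black [511 285  49  38 682] [534.91642229 303.66422287] [[0.98589099 0.43921127 0.08      ]]
[[ 0.6187229   0.02353028  0.014     ]
 [ 0.62389141 -0.12492741  0.014     ]
 [ 0.4584324  -0.12821995  0.014     ]
 [ 0.45329999  0.01898286  0.014     ]]
```

View pics/crop1.png

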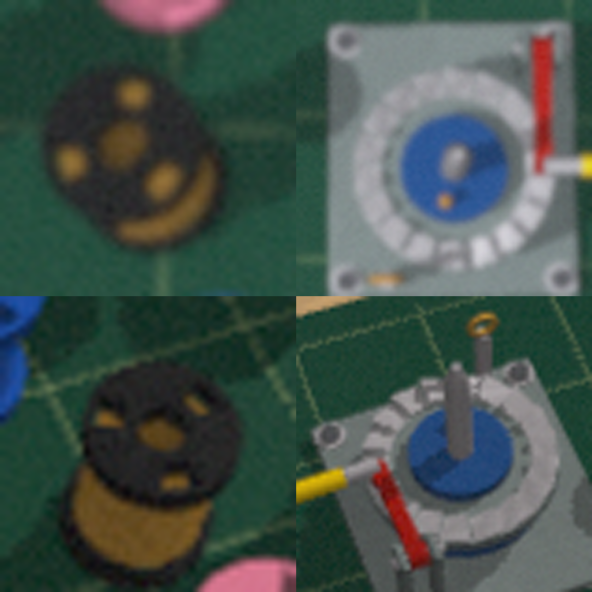

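The crop confirms the full spool: black flanges with brass wire, top (197,178) and scene (362,217) in raw pixels. The platform is at top (293,230), with the pin at about (290,239), towards the robot and slightly left.

```bash
python3 - <<'E'
from h import *
t=cv2.imread('pics/raw_top1.png'); s=cv2.imread('pics/raw_scene1.png')
def tri(u1,u2):
    o1,r1=ray('top',[u1]);o2,r2=ray('scene',[u2]);A=np.c_[r1[0],-r2[0]];q=np.linalg.lstsq(A,o2-o1,rcond=None)[0]
    a=o1+q[0]*r1[0];b=o2+q[1]*r2[0];return (a+b)/2,np.linalg.norm(a-b)
for n,im,b in (('top',t,(270,205,320,255)),('scene',s,(235,190,290,235))):
    hsv=cv2.cvtColor(im,cv2.COLOR_BGR2HSV); m=cv2.inRange(hsv,(98,110,40),(125,255,255))
    m2=np.zeros_like(m);m2[b[1]:b[3],b[0]:b[2]]=m[b[1]:b[3],b[0]:b[2]]
    c=max(cv2.findContours(m2,0,1)[0],key=cv2.contourArea)
    W=onz(n,cv2.convexHull(c)[:,0],.056)[:,:2].astype(np.float32)
    e=cv2.fitEllipse(cv2.convexHull(c)); print(n,'disc ell',e,onz(n,[e[0]],.056), cv2.minEnclosingCircle(W))
    b=(183,160,218,200) if n=='top' else (340,200,385,250)
    mk=cv2.inRange(hsv,(12,90,70),(28,255,255)); m2=np.zeros_like(mk);m2[b[1]:b[3],b[0]:b[2]]=mk[b[1]:b[3],b[0]:b[2]]
    k,l,st,cc=cv2.connectedComponentsWithStats(m2)
    for i in range(1,k):
        if st[i,4]>3: print(n,'brass',st[i],cc[i].round(1),onz(n,[cc[i]],.08)[0].round(4))
    b=(270,225,320,255)
    if n=='top':
        m=mk[b[1]:b[3],b[0]:b[2]]; q=np.argwhere(m)[:,::-1]+[b[0],b[1]]; print('pin',q.mean(0) if len(q) else None,len(q))
tip=tri((293.7,226.3),(258.2,188.6)); print('tip',tip)
print('yellow',tri((337.4,229.15),(217.37,220.9)))
print('pinxy',onz('top',[[250+(445-296)/3.703,185+202/3.703]],.067))
# spool: dark+brass blob hull
E
```

```text
top disc ell ((292.2600402832031, 229.96946716308594), (28.143112182617188, 28.3553466796875), 80.84153747558594) [[ 0.53032464 -0.05107199  0.056     ]] ((0.5304557681083679, -0.051081594079732895), 0.03504246845841408)
top brass [200 168   5   6  24] [202.1 170.5] [0.6685 0.1719 0.08  ]
top brass [197 176   8   7  43] [200.5 178.8] [0.6478 0.1748 0.08  ]
top brass [190 179   5   7  25] [191.8 182. ] [0.6394 0.1955 0.08  ]
top brass [200 182  16  14 118] [208.3 189. ] [0.623  0.1547 0.08  ]
pin [289.66666667 238.66666667] 3
scene disc ell ((258.7779541015625, 211.85739135742188), (25.08675193786621, 28.031312942504883), 85.740478515625) [[ 0.53273607 -0.05236012  0.056     ]] ((0.5322337746620178, -0.05240543559193611), 0.0372832715511322)
scene brass [366 212   4   3   6] [367.5 213. ] [0.6422 0.1931 0.08  ]
scene brass [351 214   5   3  10] [352.7 215.4] [0.636  0.1557 0.08  ]
scene brass [359 216   7   5  23] [361.8 218.2] [0.6509 0.1733 0.08  ]
scene brass [348 224  23  17 206] [357.3 233.5] [0.686  0.1441 0.08  ]
scene brass [362 225   5   3  11] [364. 226.] [0.6728 0.1684 0.08  ]
tip (array([ 0.53025115, -0.05065197,  0.15215696]), np.float64(0.001276471052717852))
yellow (array([ 0.53327828, -0.15894618,  0.07295844]), np.float64(0.00015468813197331421))
pinxy [[ 0.50608417 -0.04629635  0.067     ]]
```

```bash
cat >> h.py <<'E'
from scipy.spatial.transform import Rotation as Ro
def go(x,y,z,yaw=None):
    """tool-frame shift (mm) and turn to reach TCP x,y,z with tool z axis heading yaw (deg, mod 180)"""
    s=status.sense(); R=Ro.from_quat(s['tool_rot']).as_matrix()
    h=np.degrees(np.arctan2(R[1,2],R[0,2])); d=R.T@(np.array([x,y,z])-s['tcp_pos'])*1000
    print('t',round(s['t'],2),'tcp',(s['tcp_pos']*1000).round(1),'heading',h.round(2),'q6',s['q'][5].round(3),'xaxis',R[:,0].round(4),'gap',round(s['finger_gap'],3),'F',s['force'].round(1))
    print('shift',d.round(1))
    if yaw is not None:
        for k in (-360,-180,0,180,360):
            a=yaw+k-h
            if abs(a)<=185: 
                # turn about tool x by th rotates heading by -th when x is down
                print('  turn about tool x',np.radians(-a).round(4),'q6 would move about',(np.radians(a)).round(3))
E
python3 -c "
from h import *
go(.534,-.166,.15,1.5)
s=status.sense();print(Ro.from_quat(s['tool_rot']).as_matrix().round(3))"
```

```text
t 0.1 tcp [ 160.5 -603.4  230.4] heading -75.12 q6 -0.178 xaxis [-1.0e-04  1.9e-03 -1.0e+00] gap 0.996 F [ 0.1  0.6 -0. ]
shift [  81.2  473.2 -326.6]
  turn about tool x 1.8044 q6 would move about -1.804
  turn about tool x -1.3372 q6 would move about 1.337
[[-0.     0.966  0.257]
 [ 0.002  0.257 -0.966]
 [-1.     0.    -0.002]]
```

Request:
{"method": "arm_command", "body": {
  "series": [
    [[0,0,0,-0.1486],[0,0,0,-0.1486],[0,0,0,-0.1486],[0,0,0,-0.1486],[0,0,0,-0.1486],[0,0,0,-0.1486],[0,0,0,-0.1486],[0,0,0,-0.1486],[0,0,0,-0.1486]]
  ],
  "jaw": 55
}}

```text
t: 1.0
tcp_pos: [0.1605, -0.6036, 0.2307]
tool_rot: [-0.011, 0.707, 0.012, 0.707]
force: [0.1, -0.0, -0.0]
finger_gap: 0.548
```

Request:
{"method": "arm_command", "body": {
  "series": [
    [[0,35.6,32,0],[0,35.6,32,0],[0,35.6,32,0],[0,35.6,32,0],[0,35.6,32,0],[0,35.6,32,0],[0,35.6,32,0],[0,35.6,32,0],[0,35.6,32,0],[0,35.6,32,0]]
  ]
}}

```text
t: 2.0
tcp_pos: [0.4719, -0.2378, 0.2311]
tool_rot: [-0.009, 0.707, 0.009, 0.707]
force: [1.1, -0.4, -0.8]
finger_gap: 0.549
```

```bash
python3 -c "
from h import *
go(.534,-.166,.050,1.5)"
```

```text
t 2.0 tcp [ 471.9 -237.8  231.1] heading 1.51 q6 -0.705 xaxis [-4.e-04  3.e-04 -1.e+00] gap 0.549 F [ 1.1 -0.4 -0.8]
shift [181.1  70.1  64.1]
  turn about tool x 3.1417 q6 would move about -3.142
  turn about tool x 0.0001 q6 would move about -0.0
  turn about tool x -3.1415 q6 would move about 3.141
```

Request:
{"method": "arm_command", "body": {
  "series": [
    [[0,35,32,0],[0,35,32,0],[0,0,0,0],[40,0,0,0],[40,0,0,0],[40,0,0,0],[30,0,0,0],[20,0,0,0],[11,0,0,0],[0,0,0,0]]
  ]
}}

```text
t: 3.0
tcp_pos: [0.5319, -0.168, 0.0488]
tool_rot: [-0.009, 0.708, 0.01, 0.706]
force: [0.3, -0.1, 0.6]
finger_gap: 0.551
```

```bash
python3 -c "
from h import *
go(.534,-.166,.050,1.5)
save('scene','s2.png',(170,150,300,250),6)"
```

```text
t 3.0 tcp [ 531.9 -168.    48.8] heading 1.48 q6 -0.532 xaxis [-0.0032  0.0016 -1.    ] gap 0.551 F [ 0.3 -0.1  0.6]
shift [-1.2  1.9  2.1]
  turn about tool x 3.1413 q6 would move about -3.141
  turn about tool x -0.0003 q6 would move about 0.0
  turn about tool x -3.1419 q6 would move about 3.142
```

View pics/s2.png

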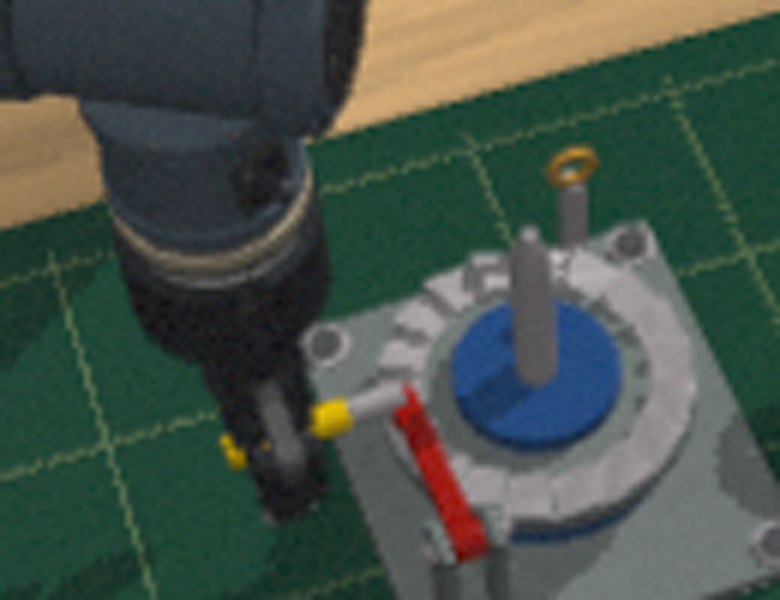

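The fingers straddle the yellow handle at about its middle (crop 280,430). Closing, then lifting.

Request:
{"method": "arm_command", "body": {
  "series": [
    [[0,0,0,0],[0,0,0,0],[0,0,0,0],[0,0,0,0],[0,0,0,0]]
  ],
  "jaw": 0,
  "force": 25
}}

```text
t: 3.55
tcp_pos: [0.5338, -0.1685, 0.0512]
tool_rot: [-0.01, 0.706, 0.009, 0.708]
force: [-0.5, -1.2, 5.0]
finger_gap: 0.152
```

Request:
{"method": "arm_command", "body": {
  "series": [
    [[-4,0,0,0],[-4,0,0,0],[-4,0,0,0],[-4,0,0,0],[-4,0,0,0],[-4,0,0,0],[0,0,0,0],[0,0,0,0],[0,0,0,0],[0,0,0,0]]
  ]
}}

```text
t: 4.55
tcp_pos: [0.5352, -0.1684, 0.0752]
tool_rot: [-0.01, 0.705, 0.009, 0.709]
force: [4.8, -0.5, -2.1]
finger_gap: 0.156
```

Request:
{"method": "arm_command", "body": {
  "series": [
    [[0,0,0,0],[0,0,0,0],[0,0,0,0],[0,0,0,0],[0,0,0,0],[0,0,0,0],[0,0,0,0],[0,0,0,0],[0,0,0,0],[0,0,0,0]]
  ]
}}

```text
t: 5.55
tcp_pos: [0.5353, -0.1684, 0.0751]
tool_rot: [-0.01, 0.705, 0.009, 0.709]
force: [6.2, -1.0, -2.6]
finger_gap: 0.151
```

```bash
python3 -c "
from h import *
go(.534,-.166,.050,1.5)
save('scene','s3a.png',(170,150,300,250),4);save('top','s3b.png',(230,170,360,270),4)
cv2.imwrite('pics/s3.png',np.vstack([cv2.imread('pics/s3a.png'),cv2.imread('pics/s3b.png')])[:,:][::1])
im=cv2.resize(cv2.imread('pics/s3.png'),None,fx=.75,fy=.75);cv2.imwrite('pics/s3.png',im)"
```

```text
t 5.55 tcp [ 535.3 -168.4   75.1] heading 1.48 q6 -0.532 xaxis [ 0.0046 -0.0013 -1.    ] gap 0.151 F [ 6.2 -1.  -2.6]
shift [25.1  2.4 -1.3]
  turn about tool x 3.1413 q6 would move about -3.141
  turn about tool x -0.0003 q6 would move about 0.0
  turn about tool x -3.1419 q6 would move about 3.142
```

View pics/s3.png

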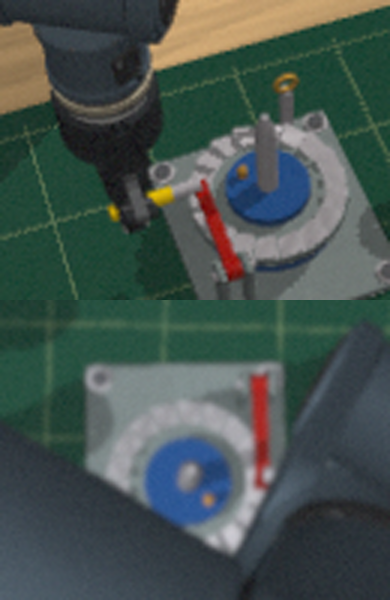

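The pawl is lifted. The brass pin has moved anticlockwise, to scene crop (242,171) and top crop (208,499). I'll wait one more second and check that it has stopped.

Request:
{"method": "arm_command", "body": {
  "series": [
    [[0,0,0,0],[0,0,0,0],[0,0,0,0],[0,0,0,0],[0,0,0,0],[0,0,0,0],[0,0,0,0],[0,0,0,0],[0,0,0,0],[0,0,0,0]]
  ]
}}

```text
t: 6.65
tcp_pos: [0.5353, -0.1684, 0.0752]
tool_rot: [-0.01, 0.705, 0.009, 0.709]
force: [5.5, -0.5, -3.0]
finger_gap: 0.156
```

```bash
cat >> h.py <<'E'
def pin(im,n):
    b=(278,215,308,245) if n=='top' else (243,195,277,230)
    hsv=cv2.cvtColor(im,cv2.COLOR_BGR2HSV); m=cv2.inRange(hsv,(8,80,60),(30,255,255))
    q=np.argwhere(m[b[1]:b[3],b[0]:b[2]])[:,::-1]+[b[0],b[1]]
    if not len(q): print(n,'no pin'); return
    w=onz(n,[q.mean(0)],.064)[0]; d=w[:2]-[.531,-.0513]; print(n,'pin',len(q),q.mean(0).round(1),w.round(4),'r',np.hypot(*d).round(4),'ang',np.degrees(np.arctan2(d[1],d[0])).round(1))
E
python3 -c "
from h import *
for n,f in (('top','raw_top1.png'),('scene','raw_s3a.png'),('top','raw_s3b.png')): pin(cv2.imread('pics/'+f),n)
for n in ('scene','top'): pin(snapshot(n)[:,:,::-1].copy(),n)"
```

```text
top pin 5 [290. 239.] [ 0.5076 -0.0458  0.064 ] r 0.024 ang 166.7
scene pin 10 [250.2 206.5] [ 0.5151 -0.0689  0.064 ] r 0.0237 ang -132.1
top pin 5 [299. 236.] [ 0.5154 -0.0674  0.064 ] r 0.0225 ang -134.2
scene pin 10 [250.2 206.5] [ 0.5151 -0.0689  0.064 ] r 0.0237 ang -132.1
top pin 5 [299. 236.] [ 0.5154 -0.0674  0.064 ] r 0.0225 ang -134.2
```

Request:
{"method": "arm_command", "body": {
  "series": [
    [[4,0,0,0],[4,0,0,0],[4,0,0,0],[4,0,0,0],[4,0,0,0],[2,0,0,0],[0,0,0,0],[0,0,0,0]]
  ]
}}

```text
t: 7.55
tcp_pos: [0.5336, -0.1684, 0.0547]
tool_rot: [-0.01, 0.707, 0.009, 0.708]
force: [0.0, -0.8, 19.9]
finger_gap: 0.15
```

Request:
{"method": "arm_command", "body": {
  "series": [
    [[0,0,0,0],[0,0,0,0],[0,0,0,0],[0,0,0,0],[0,0,0,0],[0,0,0,0]]
  ],
  "jaw": 55
}}

```text
t: 8.15
tcp_pos: [0.5329, -0.1678, 0.0519]
tool_rot: [-0.009, 0.707, 0.009, 0.707]
force: [0.6, -0.2, -0.2]
finger_gap: 0.551
```

Request:
{"method": "arm_command", "body": {
  "series": [
    [[-20,0,0,0],[-40,0,0,0],[-40,0,0,0],[-40,0,0,0],[-40,0,0,0],[-30,0,0,0],[0,0,0,0]]
  ],
  "jaw": 100
}}

```text
t: 8.85
tcp_pos: [0.5357, -0.1693, 0.2673]
tool_rot: [-0.011, 0.704, 0.008, 0.71]
force: [0.8, -0.2, -0.9]
finger_gap: 1.002
```

```bash
python3 -c "
from h import *
go(.648,.174,.21,-10)
for n in ('scene','top'): pin(snapshot(n)[:,:,::-1].copy(),n)"
```

```text
t 8.85 tcp [ 535.7 -169.3  267.3] heading 1.52 q6 -0.532 xaxis [ 0.0092 -0.005  -0.9999] gap 1.002 F [ 0.8 -0.2 -0.9]
shift [ 56.6 340.5 120.8]
  turn about tool x 0.2011 q6 would move about -0.201
  turn about tool x -2.9405 q6 would move about 2.94
scene pin 10 [250.2 206.5] [ 0.5151 -0.0689  0.064 ] r 0.0237 ang -132.1
top pin 5 [299. 236.] [ 0.5154 -0.0674  0.064 ] r 0.0225 ang -134.2
```

Request:
{"method": "arm_command", "body": {
  "series": [
    [[0,0,0,0.1341],[0,0,0,0.1341],[0,0,0,0.1341],[0,0,0,0.1341],[0,0,0,0.1341],[0,0,0,0.1341],[0,0,0,0.1341],[0,0,0,0.1341]]
  ]
}}

```text
t: 9.75
tcp_pos: [0.5319, -0.1673, 0.2597]
tool_rot: [0.355, 0.613, -0.355, 0.61]
force: [0.3, 0.7, 0.5]
finger_gap: 1.0
```

Request:
{"method": "arm_command", "body": {
  "series": [
    [[0,33,-30,0],[0,33,-30,0],[0,33,-30,0],[0,33,-30,0],[0,33,-30,0],[0,33,-30,0],[0,33,-30,0],[0,34,-30,0],[0,0,0,0],[0,0,0,0]]
  ]
}}

```text
t: 10.75
tcp_pos: [0.641, 0.1733, 0.2594]
tool_rot: [0.351, 0.614, -0.354, 0.612]
force: [-0.1, -0.0, -0.3]
finger_gap: 0.998
```

```bash
python3 -c "
from h import *
go(.6484,.1741,.047,-60)"
```

```text
t 10.75 tcp [641.  173.3 259.4] heading -59.82 q6 1.141 xaxis [-0.0051 -0.0011 -1.    ] gap 0.998 F [-0.1 -0.  -0.3]
shift [212.4   7.8   3.3]
  turn about tool x 3.1448 q6 would move about -3.145
  turn about tool x 0.0032 q6 would move about -0.003
  turn about tool x -3.1384 q6 would move about 3.138
```

Request:
{"method": "arm_command", "body": {
  "series": [
    [[0,7,3,0],[45,0,0,0],[45,0,0,0],[30,0,0,0],[10,0,0,0],[0,0,0,0],[0,0,0,0]]
  ]
}}

```text
t: 11.45
tcp_pos: [0.6515, 0.1726, 0.1338]
tool_rot: [0.354, 0.611, -0.353, 0.613]
force: [0.4, 0.2, 0.0]
finger_gap: 1.003
```

```bash
python3 -c "
from h import *
go(.6484,.1741,.047,-60)
save('scene','s4.png',(310,150,440,260),6)"
```

```text
t 11.45 tcp [651.5 172.6 133.8] heading -60.02 q6 1.141 xaxis [ 2.8e-03  2.0e-04 -1.0e+00] gap 1.003 F [0.4 0.2 0. ]
shift [86.8 -2.1 -2.9]
  turn about tool x 3.1412 q6 would move about -3.141
  turn about tool x -0.0004 q6 would move about 0.0
  turn about tool x -3.142 q6 would move about 3.142
```

View pics/s4.png

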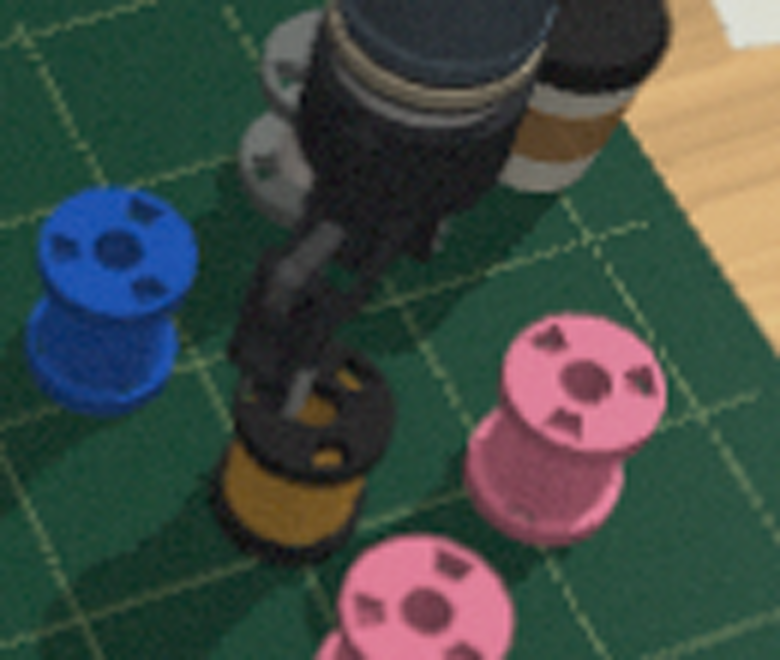

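The gripper is above the black and brass spool (crop 310,410), clear of the blue and pink ones. Descending.

Request:
{"method": "arm_command", "body": {
  "series": [
    [[0,-1,-1,0],[20,0,0,0],[20,0,0,0],[16,0,0,0],[0,0,0,0],[0,0,0,0]]
  ]
}}

```text
t: 12.1
tcp_pos: [0.6489, 0.1738, 0.0768]
tool_rot: [0.353, 0.612, -0.353, 0.613]
force: [0.1, -0.6, 0.5]
finger_gap: 1.003
```

```bash
python3 -c "
from h import *
go(.6484,.1741,.047,-60)"
```

```text
t 12.1 tcp [648.9 173.8  76.8] heading -59.95 q6 1.142 xaxis [ 6.e-04  0.e+00 -1.e+00] gap 1.003 F [ 0.1 -0.6  0.5]
shift [29.8 -0.3 -0.6]
  turn about tool x 3.1425 q6 would move about -3.142
  turn about tool x 0.0009 q6 would move about -0.001
  turn about tool x -3.1407 q6 would move about 3.141
```

Request:
{"method": "arm_command", "body": {
  "series": [
    [[10,0,0,0],[10,0,0,0],[7,0,0,0],[2,0,0,0],[0,0,0,0]]
  ]
}}

```text
t: 12.6
tcp_pos: [0.6482, 0.1737, 0.0466]
tool_rot: [0.353, 0.613, -0.354, 0.612]
force: [-0.5, 0.5, -0.1]
finger_gap: 1.0
```

Request:
{"method": "arm_command", "body": {
  "series": [
    [[0,0,0,0],[0,0,0,0],[0,0,0,0],[0,0,0,0],[0,0,0,0],[0,0,0,0]]
  ],
  "jaw": 0,
  "force": 50
}}

```text
t: 13.2
tcp_pos: [0.649, 0.1741, 0.0481]
tool_rot: [0.354, 0.612, -0.353, 0.613]
force: [-0.7, 2.1, 5.9]
finger_gap: 0.753
```

Request:
{"method": "arm_command", "body": {
  "series": [
    [[-10,0,0,0],[-10,0,0,0],[-20,0,0,0],[0,0,0,0],[0,0,0,0],[0,0,0,0]]
  ]
}}

```text
t: 13.8
tcp_pos: [0.6476, 0.1734, 0.0862]
tool_rot: [0.353, 0.613, -0.354, 0.612]
force: [-0.6, -0.3, -5.3]
finger_gap: 0.757
```

```bash
python3 -c "
from h import *
go(.6484,.1741,.047,-60)
im=snapshot('scene');cv2.imwrite('pics/raw_s5.png',im[:,:,::-1]);tp=snapshot('top');cv2.imwrite('pics/raw_t5.png',tp[:,:,::-1])
a=cv2.resize(im[130:250,310:430],None,fx=3.3,fy=3.3,interpolation=2);b=cv2.resize(tp[130:250,140:260],None,fx=3.3,fy=3.3,interpolation=2)
cv2.imwrite('pics/s5.png',np.hstack([a,b])[:,:,::-1])"
```

```text
t 13.8 tcp [647.6 173.4  86.2] heading -59.96 q6 1.142 xaxis [-2.3e-03 -4.0e-04 -1.0e+00] gap 0.757 F [-0.6 -0.3 -5.3]
shift [39.2  1.1 -0.2]
  turn about tool x 3.1424 q6 would move about -3.142
  turn about tool x 0.0008 q6 would move about -0.001
  turn about tool x -3.1408 q6 would move about 3.141
```

View pics/s5.png

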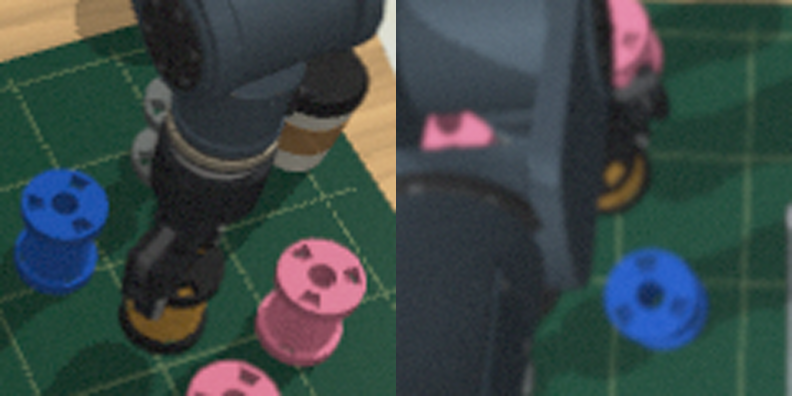

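The spool is held (about 5.3 N). Lifting and carrying it over the spindle.

Request:
{"method": "arm_command", "body": {
  "series": [
    [[-20,0,0,0],[-40,0,0,0],[-40,0,0,0],[-40,0,0,0],[-15,0,0,0],[0,0,0,0]]
  ]
}}

```text
t: 14.5
tcp_pos: [0.6503, 0.1739, 0.2454]
tool_rot: [0.355, 0.611, -0.352, 0.614]
force: [1.3, -0.6, -5.1]
finger_gap: 0.75
```

Request:
{"method": "arm_command", "body": {
  "series": [
    [[0,-12,8,0],[0,-24,15,0],[0,-30,19,0],[0,-34,22,0],[0,-34,22,0],[0,-34,22,0],[0,-24,15,0],[0,-15,9,0],[0,-6,4,0.035],[0,0,0,0]]
  ]
}}

```text
t: 15.5
tcp_pos: [0.5308, -0.0514, 0.2408]
tool_rot: [0.365, 0.607, -0.365, 0.604]
force: [-0.3, 0.2, -4.2]
finger_gap: 0.757
```

Request:
{"method": "arm_command", "body": {
  "series": [
    [[0,0,0,0],[0,0,0,0],[0,0,0,0]]
  ]
}}

```text
t: 15.8
tcp_pos: [0.5326, -0.0498, 0.2421]
tool_rot: [0.364, 0.607, -0.363, 0.606]
force: [0.0, -0.2, -5.0]
finger_gap: 0.752
```

```bash
python3 -c "
from h import *
go(.531,-.0513,.20,-62)
im=snapshot('scene');cv2.imwrite('pics/raw_s6.png',im[:,:,::-1]);tp=snapshot('top');cv2.imwrite('pics/raw_t6.png',tp[:,:,::-1])
a=cv2.resize(im[120:240,200:320],None,fx=3.3,fy=3.3,interpolation=2);b=cv2.resize(tp[170:290,230:350],None,fx=3.3,fy=3.3,interpolation=2)
cv2.imwrite('pics/s6.png',np.hstack([a,b])[:,:,::-1])"
```

```text
t 15.8 tcp [532.6 -49.8 242.1] heading -61.87 q6 0.777 xaxis [-1.e-04  2.e-04 -1.e+00] gap 0.752 F [ 0.  -0.2 -5. ]
shift [42.1 -2.1  0.6]
  turn about tool x 3.1438 q6 would move about -3.144
  turn about tool x 0.0022 q6 would move about -0.002
  turn about tool x -3.1394 q6 would move about 3.139
```

View pics/s6.png

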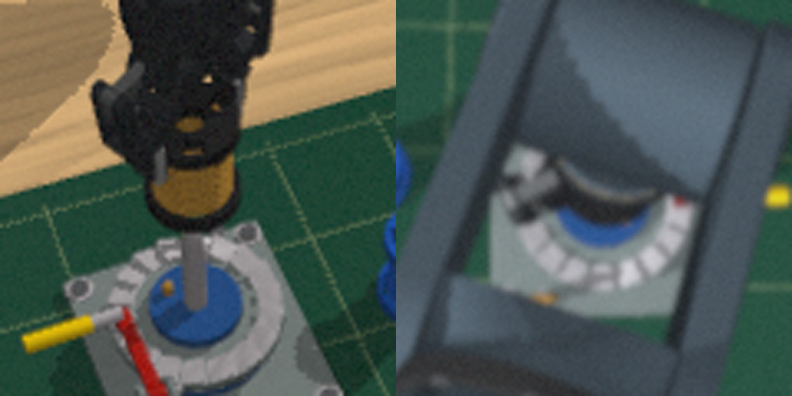

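The spool is above the spindle (crop 193,205) and the pin is still visible (crop 168,287). Checking the spool's centring against its projection.

```bash
python3 -c "
from h import *
a=np.linspace(0,6.283,90)
for z in (.1945,.2065):
    C=np.c_[.531+.033*np.cos(a),-.0513+.033*np.sin(a),0*a+z]
    p=proj('scene',C); q=(p-[200,120])*3.3; print(z,'L',q[:,0].min().round(1),'R',q[:,0].max().round(1),'B',q[:,1].max().round(1))
g=cv2.imread('pics/raw_s6.png',0)
# wire right/left columns and dark flange edges at a row crossing lower flange
for r in (180,182,184): print(r,g[r,238:282])
print('col',g[178:200,252],g[178:200,259])
"
```

```text
0.1945 L 140.4 R 237.0 B 230.7
0.2065 L 139.4 R 236.9 B 220.2
180 [ 55  56  49  52  54  45  24  30  37  58  78  85  87  82  77  79  83  79
  80  75  73  78  82  84  85  78  86  87 100 104  91  46  33  36  34  48
  58  51  55  53  53  56  57  54]
182 [56 56 53 52 54 47 36 18 23 23 41 65 78 83 82 81 77 83 87 86 87 86 81 82
 83 77 85 88 89 60 32 32 28 29 40 55 54 53 55 57 53 51 53 58]
184 [54 52 57 55 51 54 51 41 14 26 28 25 27 38 64 67 79 82 78 79 76 79 78 78
 79 59 53 34 37 32 26 23 30 39 54 52 54 60 53 56 53 58 57 56]
col [ 81  81  77  81  82  81  64  26  23  21  21  30  53  74 123 148 108 128
 175 163 109 103] [ 84  86  78  81  86  82  79  74  32  21  26  24  54 101  99  93  89  89
  88  87  87  87]
```

```bash
python3 -c "
from h import *
g=cv2.imread('pics/raw_s6.png').astype(int)
for r in (194,198,202,206,210): print(r,(g[r,250:268,0]-g[r,250:268,2]))
print(proj('scene',[[.531,-.0513,z] for z in (.056,.07,.085,.1,.115,.13,.195)]).round(1))
print(proj('scene',[[.531,-.0603,.1],[.531,-.0423,.1]]).round(1))
"
```

```text
194 [-2 -1 -3 -3 -4 -2 -1 -1 -3 -4 -2 -2 -3 -2 -3 -2 -3 -4]
198 [ 0 -3 -2 -1  1 -3 -1 -3 -3  1 -1  0  2  4  3 -1 -2 -3]
202 [43 90 89 93 77 32 -3 -3  0 -4  0  4 35 86 91 86 92 81]
206 [-102  -86    2   88   82   50   -2   -2   -2   -1   -4    3   29   90
   88   90   89   87]
210 [75 89 87 88 83 60 -3  0 -2 -4 -4 -3 16 90 92 91 90 88]
[[259.  211.2]
 [258.8 208.2]
 [258.6 204.8]
 [258.4 201.4]
 [258.2 197.9]
 [258.1 194.4]
 [257.2 177.9]]
[[254.9 202.5]
 [261.9 200.4]]
```

Request:
{"method": "arm_command", "body": {
  "series": [
    [[0,-1.8,0.4,0],[15,0,0,0],[15,0,0,0],[10,0,0,0],[0,0,0,0],[0,0,0,0]]
  ]
}}

```text
t: 16.5
tcp_pos: [0.5311, -0.0519, 0.2024]
tool_rot: [0.364, 0.606, -0.364, 0.606]
force: [-0.4, 0.2, -5.0]
finger_gap: 0.755
```

Request:
{"method": "arm_command", "body": {
  "series": [
    [[5,0,0,0],[5,0,0,0],[5,0,0,0],[5,0,0,0],[5,0,0,0],[0,0,0,0],[0,0,0,0]]
  ]
}}

```text
t: 17.2
tcp_pos: [0.5309, -0.0519, 0.1771]
tool_rot: [0.364, 0.606, -0.364, 0.606]
force: [0.6, 1.0, -4.8]
finger_gap: 0.753
```

```bash
python3 -c "
from h import *
go(.531,-.051,.116,-62)
print(status.sense()['ft_torque'])"
```

```text
t 17.2 tcp [530.9 -51.9 177.1] heading -61.96 q6 0.774 xaxis [-4.e-04  1.e-04 -1.e+00] gap 0.753 F [ 0.6  1.  -4.8]
shift [61.1  0.5 -0.7]
  turn about tool x 3.1423 q6 would move about -3.142
  turn about tool x 0.0007 q6 would move about -0.001
  turn about tool x -3.1409 q6 would move about 3.141
[-0.02359154 -0.06101046  0.0431574 ]
```

The bore is over the spindle and the side force is small. Continuing down.

Request:
{"method": "arm_command", "body": {
  "series": [
    [[7,0,0,0],[7,0,0,0],[7,0,0,0],[7,0,0,0],[7,0,0,0],[7,0,0,0],[7,0,0,0],[5,0,0,0],[3,0,0,0],[0,0,0,0]]
  ]
}}

```text
t: 18.2
tcp_pos: [0.5307, -0.0518, 0.1199]
tool_rot: [0.364, 0.607, -0.364, 0.606]
force: [0.3, 0.4, -4.7]
finger_gap: 0.755
```

Request:
{"method": "arm_command", "body": {
  "series": [
    [[2,0,0,0],[2,0,0,0],[2,0,0,0],[2,0,0,0],[0,0,0,0],[0,0,0,0]]
  ]
}}

```text
t: 18.8
tcp_pos: [0.531, -0.0519, 0.1123]
tool_rot: [0.364, 0.606, -0.364, 0.606]
force: [1.0, 0.8, -4.7]
finger_gap: 0.756
```

Request:
{"method": "arm_command", "body": {
  "series": [
    [[1.5,0,0,0],[1.5,0,0,0],[0,0,0,0],[0,0,0,0]]
  ]
}}

```text
t: 19.2
tcp_pos: [0.5309, -0.0519, 0.1093]
tool_rot: [0.364, 0.606, -0.364, 0.606]
force: [-0.4, -0.2, -5.0]
finger_gap: 0.755
```

Request:
{"method": "arm_command", "body": {
  "series": [
    [[1.5,0,0,0],[1.5,0,0,0],[0,0,0,0],[0,0,0,0]]
  ]
}}

```text
t: 19.6
tcp_pos: [0.5309, -0.0519, 0.1062]
tool_rot: [0.364, 0.606, -0.364, 0.606]
force: [0.5, -0.0, -4.5]
finger_gap: 0.757
```

Request:
{"method": "arm_command", "body": {
  "series": [
    [[1,0,0,0],[1,0,0,0],[0,0,0,0],[0,0,0,0]]
  ]
}}

```text
t: 20.0
tcp_pos: [0.5309, -0.0519, 0.1043]
tool_rot: [0.364, 0.606, -0.364, 0.606]
force: [0.6, -0.8, -5.1]
finger_gap: 0.756
```

The pin entered a slot with no resistance. Going down the last step to contact with the platform.

Request:
{"method": "arm_command", "body": {
  "series": [
    [[1,0,0,0],[0.5,0,0,0],[0,0,0,0],[0,0,0,0]]
  ]
}}

```text
t: 20.4
tcp_pos: [0.5311, -0.0518, 0.104]
tool_rot: [0.364, 0.606, -0.364, 0.607]
force: [-1.3, 0.7, 7.3]
finger_gap: 0.752
```

```bash
python3 -c "
from h import *
go(.531,-.051,.1035,-62)
print(status.sense()['ft_torque'])"
```

```text
t 20.4 tcp [531.1 -51.8 104. ] heading -61.96 q6 0.774 xaxis [ 8.e-04 -1.e-04 -1.e+00] gap 0.752 F [-1.3  0.7  7.3]
shift [ 0.5  0.3 -0.8]
  turn about tool x 3.1423 q6 would move about -3.142
  turn about tool x 0.0007 q6 would move about -0.001
  turn about tool x -3.1409 q6 would move about 3.141
[ 0.27172028  0.40290285 -0.01939829]
```

Contact is at the home height (underside about 56 mm). Releasing and withdrawing.

Request:
{"method": "arm_command", "body": {
  "series": [
    [[0,0,0,0],[0,0,0,0],[0,0,0,0],[0,0,0,0],[0,0,0,0]]
  ],
  "jaw": 100
}}

```text
t: 20.9
tcp_pos: [0.531, -0.0519, 0.1027]
tool_rot: [0.364, 0.606, -0.364, 0.606]
force: [-0.1, -0.2, -0.9]
finger_gap: 0.994
```

Request:
{"method": "arm_command", "body": {
  "series": [
    [[-5,0,0,0],[-10,0,0,0],[-20,0,0,0],[-40,0,0,0],[-45,0,0,0],[-45,0,0,0],[0,40,0,0],[0,45,0,0],[0,45,0,0],[0,45,0,0]]
  ]
}}

```text
t: 21.9
tcp_pos: [0.6866, 0.0313, 0.2693]
tool_rot: [0.364, 0.606, -0.364, 0.607]
force: [0.2, 0.1, -0.2]
finger_gap: 1.0
```

Request:
{"method": "arm_command", "body": {
  "series": [
    [[0,30,0,0],[0,20,0,0],[0,0,0,0],[0,0,0,0],[0,0,0,0]]
  ]
}}

```text
t: 22.4
tcp_pos: [0.7285, 0.0533, 0.2682]
tool_rot: [0.364, 0.606, -0.364, 0.606]
force: [0.2, -0.4, -0.2]
finger_gap: 1.0
```

```bash
python3 -c "
from h import *
go(.531,-.051,.1035,-62)
im=snapshot('scene');cv2.imwrite('pics/raw_s7.png',im[:,:,::-1]);tp=snapshot('top');cv2.imwrite('pics/raw_t7.png',tp[:,:,::-1])
a=cv2.resize(im[120:240,200:320],None,fx=3.3,fy=3.3,interpolation=2);b=cv2.resize(tp[170:290,230:350],None,fx=3.3,fy=3.3,interpolation=2)
cv2.imwrite('pics/s7.png',np.hstack([a,b])[:,:,::-1])
t=np.linspace(0,6.283,90)
for z in (.136,.147):
    C=np.c_[.531+.033*np.cos(t),-.051+.033*np.sin(t),0*t+z]
    for n,o in (('scene',[200,120]),('top',[230,170])):
        q=(proj(n,C)-o)*3.3; print(z,n,q.min(0).round(1),q.max(0).round(1))"
```

```text
t 22.4 tcp [728.5  53.3 268.2] heading -61.99 q6 1.003 xaxis [-9.e-04 -3.e-04 -1.e+00] gap 1.0 F [ 0.2 -0.4 -0.2]
shift [ 164.9 -223.2   -0.6]
  turn about tool x 3.1417 q6 would move about -3.142
  turn about tool x 0.0002 q6 would move about -0.0
  turn about tool x -3.1414 q6 would move about 3.141
0.136 scene [145.7 203.5] [237.7 278.8]
0.136 top [160.8 138.8] [257.3 235. ]
0.147 scene [144.8 194.4] [237.7 270.1]
0.147 top [160.8 136.7] [258.4 234. ]
```

View pics/s7.png

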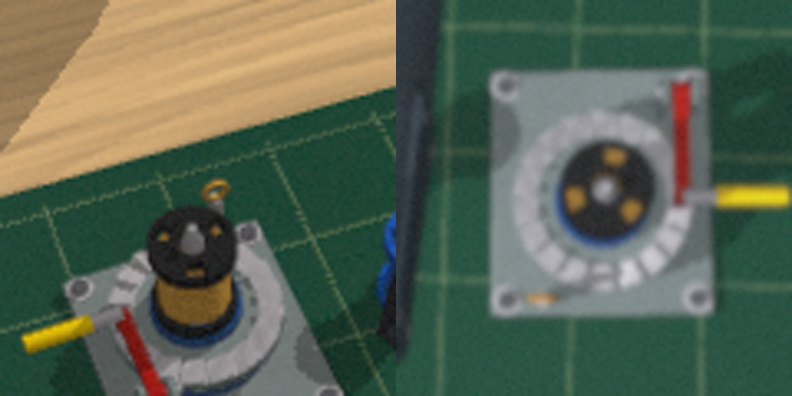

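The spool stands on the spindle. Its upper flange spans scene crop y 206–287, which fits home (204–279) and not standing on the pin (194–270). The pawl is down on the teeth and the gripper is clear, so I'm handing in.

```bash
python3 -c "
from h import *
print(ticket.sign_off(), status.sense()['t'])"
```

```text
the job is handed in; nothing more can be done
the job is handed in; nothing more can be done
```

The job is done and was handed in at about 22.5 s of the 64 s allowed; no verdict was reported.

**What I did:** I gripped the pawl's handle and raised it 24 mm for about 2.5 s. The brass pin turned about 1 rad anticlockwise, then stood still, so I took the drum to be at its stop. I let the pawl down onto the teeth and released it. Then I took the black spool with brass wire by its upper flange and lowered it over the spindle in small steps. Its slot was already lined up with the pin, turned only 2 degrees, so it needed no searching and met no resistance until it touched the platform. I then opened the gripper and moved it clear.

**Last checks:**
- **Spool:** contact came with the underside at about 56 mm, and the last pictures fit fully home and centred. They are about 8 crop pixels off at the lower edge, but "standing on the pin" fits worse.
- **Pawl:** it was down on the teeth in the last picture. Lowering it pushed back with about 20 N just before I let go.
- **Drum:** the pin had not moved after the pawl was let down. Once the spool was on, the pin was hidden, so I could only infer the drum's position from the unchanged slots.
- **Empty spool, pot and cup:** I never reached for them and felt no unexpected contact, but I did not measure their positions again at the end.

No check failed.

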